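Park the spring pin and bring the sample bed under the gauge

TASK

The sliding bed of the measuring fixture is locked by a spring pin with a T-handle. Pull the pin up and turn it clockwise into its rest notch so that it stays out by itself, let go of it, then push the bed gently along its rails until it is fully home against the far stop under the dial gauge. The tin must still be standing on its circle on the bed, the pin must still be parked in its notch, and the other things on the table must stay where they are.

Things in the scene. Friction and masses are not known exactly. Their poses are not given: they have to be found in the camera images.
- fixture: Fixed measuring fixture on a grey base plate 235 x 310 x 14 mm. Origin on the table under the middle of the bed's track; z up, +y the way the bed slides (at yaw 0: to the robot's left, +x away from the robot). Two steel rails run along y, with a low stop block at each end. The lock stands at x = -75, y = -20 mm, a dial gauge over x = 0, y = +75 mm.
- gauge_foot (a point): Underside of the dial gauge's foot, 78 mm above the table, fixed. The dial above it is 56 mm across, centred 140 mm high; its column, 195 mm high, stands 85 mm behind it (fixture's +x).
- lock_collar (a point): Centre of the rim of the fixed steel collar round the spring pin: 52 mm across, rim 74 mm above the table, axes as the fixture's. Across the rim are cut a deep slot (along y) and, 60 degrees clockwise from it seen from above, a shallow rest notch 4 mm deep; both are 10 mm wide.
- lock_lift (a joint): How far the spring pin is pulled up, m. 0 = locked in the bed's hole; about 0.020 = resting in the notch; above 0.024 its cross pin clears the collar's rim and can be turned; end of travel 0.032. The spring pulls down with about 4.5 N at 0 and 9 N at 0.030.
- lock_turn (a joint): How far the spring pin is turned clockwise seen from above, rad. 0 = cross pin in line with the deep slot; 1.047 (60 degrees) = in line with the rest notch; a stop ends the turn at 1.10. Turns almost freely once pulled clear of the rim; let down over the notch, the cross pin drops 4 mm into it and stays.
- lock_handle (a point): Centre of the black T-handle bar on the spring pin: bar 70 mm long (along this point's own y), 14 mm wide, 18 mm high; z up. 93 mm above the table when locked, its underside 10 mm above the collar's rim; it rises and turns with the pin. Under it a 12 mm stem and, 40 mm below the bar's centre, a 7 mm cross pin 60 mm long, parallel to the bar, lying in the collar.
- bed (a joint): Position of the sliding bed along the fixture's +y, m. 0 = start, locked by the pin; 0.130 = fully home against the far stop. Once the pin is out it slides with about 1.5 N of friction and stays where it is left.
- push_plate (a point): Centre line of the face to push on, 80 mm above the table: the outer (-y) face of the upright steel plate at the trailing end of the bed, 60 mm wide (along the fixture's x), 12 mm thick, its top 100 mm above the table. Its axes are the fixture's: push along +y.
- bed_mark (a point): Centre of the circle (70 mm across) marked on the bed's top, 30 mm above the table and 96 mm ahead of the push plate's outer face.
- tin_centre (a point): Centre of the aluminium moisture tin (57 mm across, 38 mm high, loose, upright) that stands on the circle on the bed.
- spare_tin: Bystander: another moisture tin, 57 mm across, 38 mm high, loose on the fixture's base plate beside the bed, far right corner. Origin at its underside.
- bottle: Bystander: white squeeze bottle 54 mm across, 158 mm high, loose at the right of the fixture. Origin at its underside.
- dish: Bystander: steel dish 117 mm across, 17 mm high, loose at the left of the fixture. Origin at its underside.
Things that resemble listed ones, but are neither listed nor needed, are in the scene too. What is shaped like the part that bears tin_centre but orange or purple is not meant.

How it is judged:
By the outcome, as a careful person would: the job done as asked, in the order asked, and still so for the second after the job is handed in, with the robot touching nothing.
It also fails if it takes over 48 s, if anything falls off the work surface, if the arm or the gripper's body presses on something with over 40 N, if the wrist force passes 120 N, or if a joint passes its speed limit or range.

ROBOT

A 6-joint arm with a two-finger parallel gripper is mounted at the origin on a cart in front of the work surface, level with it; the furniture and walls round the work are solid. World frame = base frame: x ahead of the robot, y to its left, z up, the work surface at z = 0. Lengths are in mm, angles in rad, forces in N, time in s.
With the tool pointing down it reaches from about 400 to 825 mm from the base axis. Payload 7 kg.
Tool frame: the origin (TCP) lies on the centre line of the jaws, within the pads' length; the fingertips stand 25 mm ahead of it and the grasp point (between the pads) lies 6 mm ahead of it; x points along the fingers, z is the direction in which the jaws open and shut, and the axes are right-handed (so a half turn about x gives the same grasp; the last joint's range is limited). The gripper opens to 85 mm and grips with 20 to 120 N. Pads are 22 mm wide; open, the fingers measure 114 mm over their backs; the gripper's body (76 mm by 85 mm) begins 54 mm behind the grasp point. The pads swing forward as they close: fully open they stand 13 mm farther back than shut.
Start: joints at [1.586, 0.359, 0.012, 0, -1.224, -0.288], TCP at [181.874, 650.013, 230.102] pointing down, gripper open.
Joint ranges: [-3.07, 3.07], [-1.43, 2.12], [-1.02, 1.25], [-3.03, 1.67], [-3.05, -0], [-3.03, 3.03]. Speed limits (rad/s): [2.39, 2.39, 3.01, 3.14, 3.14, 3.14].

INTERFACE

Orientations are given as a unit quaternion [w, x, y, z].
In Python, from plant import bot gives the robot as it stands.
- The arm moves only by the tool arm_command, never from a script. Its argument "motion" is a list of rows, each a list of 4 numbers: the shift along the tool's x, y, z in units of 50 cm (1.0 is 50 cm), then the turn about the tool's x in units of 90 degrees (1.0 is 90 degrees). A call has 1 to 12 rows; each row is the pose to reach, as a shift and turn from the pose commanded when the call began, along the tool's axes at that moment; what a row does not reach only later rows make up. A row lasts 1/8 s, in which the tool goes at most 62.5 mm and 10.7 degrees, less where a joint would pass 70% of its speed; a pose out of reach is approached as far as the arm can. A call with a number of a shift or a turn outside -1 to 1 is refused whole. A call with a gripper value outside its range is refused whole. "hand" is the gripper command: -1 is fully open, 1 is shut, values between are in proportion, set as the call begins (left out, the last holds). The fingers move at their own pace and stop on an object; the grip force is fixed at half the most. Time passes only in rows, so rows that repeat a pose let the fingers close. It gives the time, the measured TCP pose, the force and the opening at its end, in the units of the state.
- bot.get_state(): the state, without advancing time (a new reading comes with each control period).
- bot.read_camera(name): name is "scene" or "top" or "wrist"; returns the picture (384x512x3 uint8, red, green, blue); there is no depth.
- bot.calibration(name): a dict with "K" (3x3 intrinsics, pixels), "dist_coeffs" ([k1, k2, p1, p2, k3] as OpenCV has them; the pictures are not rectified), "world_from_camera" (4x4, takes a point from camera to world coordinates); the wrist camera has in their place "mount" (4x4, takes a point from camera to tool coordinates, whose origin is the TCP and whose axes are the tool frame's). Camera axes: x right, y down, z forward; pixel columns grow to the right and rows downward; lengths in mm; the calibration is good to about 2 mm. A picture is of the moment at which its call begins: read the wrist's pose just before it. calibration takes no time and is no camera call.
- bot.job_done(): hands the job in, once; it reports no verdict.
Trained networks look in the newest picture that a camera, given by its name, has taken for a name from the list of things; names that differ only in an ending like _2 or _b are one class to them, and where a whole thing is asked for, a point or a joint stands for the part that bears it (a point fixed in the world has none). Each returns a list of dicts, best first, with "confidence" (0 to 1); they miss things now and then, are a little off and sometimes report something else, mostly with a low value. They report only what shows in the picture. A call takes as long as a camera call. They do not tell look-alikes from the thing itself.
- bot.recognise(camera, label): "rect" ([centre column, centre row, width, height] in pixels, round what is visible of it).
- bot.regions_of(camera, label): "region" (384x512 bool, what is visible of it) and "rect" ([centre column, centre row, width, height] in pixels, round what is visible of it).
- bot.tip_of(camera, label): "centre" ([row, column] in pixels: a listed point, or the origin of a listed thing).
The state is a dict: "t": time; "qpos": joint angles; "joint_vel": joint speeds; "effort": joint torques, N m; "tcp_pos": TCP position; "tcp_rot": TCP orientation; "wrist_force": force on the tool from outside, world axes, zero at the start; "ft_torque": the same for the moment, N m; "finger_gap": finger opening in mm.
Only numpy, scipy, OpenCV 4.12 (cv2) and the standard library are available. Lean on these libraries where they do the work, as an engineer would, in place of code of your own. Each camera call takes 0.05 s, during which the arm holds its last target.

## Working session

There is one attempt and no reset: what is moved stays moved. The work goes in short steps, Python scripts to look and compute and a tool call to move; the robot and the scene stay as the last step left them, time stands still between calls to the robot, and variables do not carry over. Pictures are saved under pics/ and viewed, and the job is handed in when it is done.

Besides the shell and the picture viewer there is one more tool, called after "Emit:" as name([rows], argument=value, ...), one row to a line, values as JSON. arm_command: Moves the arm, as the interface text tells. Its arguments: {"type":"object","properties":{"motion":{"type":"array"},"hand":{"type":"number"}},"required":["motion"]}

```bash
ls; mkdir -p pics
python3 - <<'E'
from plant import bot
import cv2,numpy as np
s=bot.get_state();print({k:np.round(v,3).tolist() for k,v in s.items()})
for n in ["scene","top"]:
    im=bot.read_camera(n);cv2.imwrite(f"pics/{n}0.png",im[:,:,::-1])
    c=bot.calibration(n);print(n,{k:np.round(v,3).tolist() for k,v in c.items()})
    for l in ["lock_handle","push_plate","tin_centre","lock_collar","bed_mark","fixture","gauge_foot"]:
        print(n,l,[(np.round(d["centre"],1).tolist(),round(d["confidence"],2)) for d in bot.tip_of(n,l)][:4])
print(bot.calibration("wrist"))
print(bot.get_state()["t"])
E
```

```text
pics
{'t': 0.0, 'qpos': [1.586, 0.359, 0.011, -0.0, -1.224, -0.288], 'joint_vel': [0.0, -0.001, -0.001, -0.002, 0.001, 0.0], 'effort': [0.0, -58.331, 29.342, 6.936, -0.006, 0.0], 'tcp_pos': [181.757, 649.598, 229.203], 'tcp_rot': [-0.428, -0.563, -0.427, 0.564], 'wrist_force': [0.207, 0.919, -0.445], 'ft_torque': [0.049, 0.006, -0.015], 'finger_gap': 85.675}
scene {'K': [[359.042, 0.0, 252.597], [0.0, 359.042, 190.342], [0.0, 0.0, 1.0]], 'dist_coeffs': [0.011, 0.0, 0.0, 0.0, 0.0], 'world_from_camera': [[0.806, -0.323, 0.496, -116.461], [-0.592, -0.455, 0.665, -923.333], [0.011, -0.83, -0.558, 829.641], [0.0, 0.0, 0.0, 1.0]]}
scene lock_handle [([199.5, 269.2], 0.65), ([190.7, 244.5], 0.43)]
scene push_plate [([199.1, 283.7], 0.83)]
scene tin_centre [([225.7, 228.5], 0.69), ([200.9, 267.3], 0.63), ([238.1, 245.3], 0.62)]
scene lock_collar [([200.3, 246.3], 0.76), ([264.0, 323.1], 0.53)]
scene bed_mark [([203.3, 268.7], 0.66)]
scene fixture [([201.2, 256.5], 0.66), ([188.8, 245.1], 0.2)]
scene gauge_foot [([177.3, 247.9], 0.9), ([198.0, 268.1], 0.38)]
top {'K': [[445.167, 0.0, 253.618]
[... 605 characters left out ...]
], 0.71)]
top gauge_foot [([180.1, 230.0], 0.6), ([181.0, 269.0], 0.6), ([174.6, 299.3], 0.38)]
{'K': array([[265.93402958,   0.        , 257.99022259],
       [  0.        , 265.93402958, 191.70102985],
       [  0.        ,   0.        ,   1.        ]]), 'dist_coeffs': array([-0.03351232,  0.        ,  0.        ,  0.        ,  0.        ]), 'mount': array([[ 1.98645253e-04, -2.74029977e-01,  9.61721130e-01,
        -1.43697456e+02],
       [-3.62312070e-04, -9.61721106e-01, -2.74029895e-01,
         7.08520864e+01],
       [ 9.99999915e-01, -2.94008435e-04, -2.90325700e-04,
         1.56828551e+00],
       [ 0.00000000e+00,  0.00000000e+00,  0.00000000e+00,
         1.00000000e+00]])}
0.8
```

Run:
```python
import cv2
a=cv2.imread("pics/scene0.png");cv2.imwrite("pics/s_crop.png",cv2.resize(a[120:300,160:400],None,fx=3.3,fy=3.3,interpolation=2))
a=cv2.imread("pics/top0.png");cv2.imwrite("pics/t_crop.png",cv2.resize(a[110:290,160:400],None,fx=3.3,fy=3.3,interpolation=2))
```

```text
(no output)
```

View pics/scene0.png

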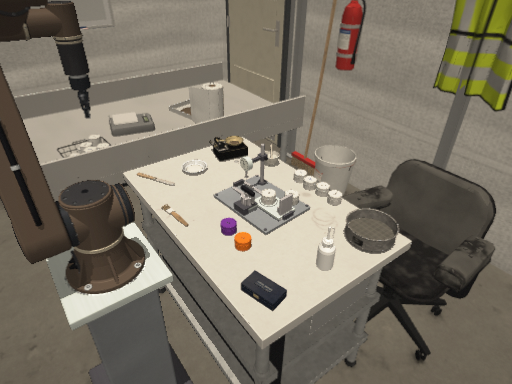

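View pics/s_crop.png

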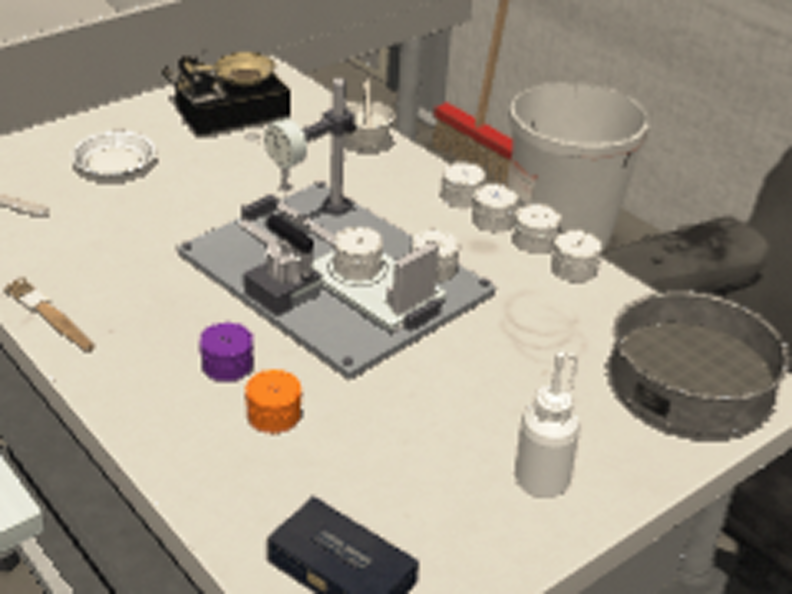

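View pics/t_crop.png

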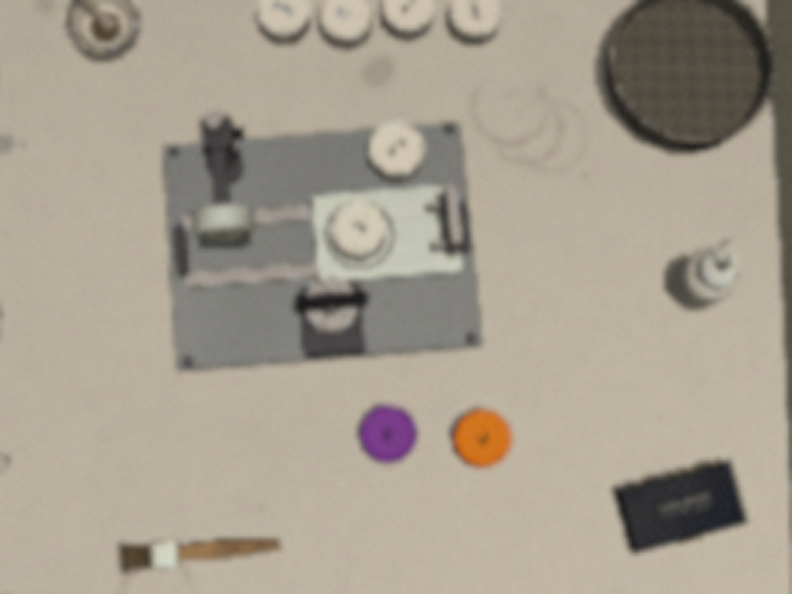

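View pics/top0.png

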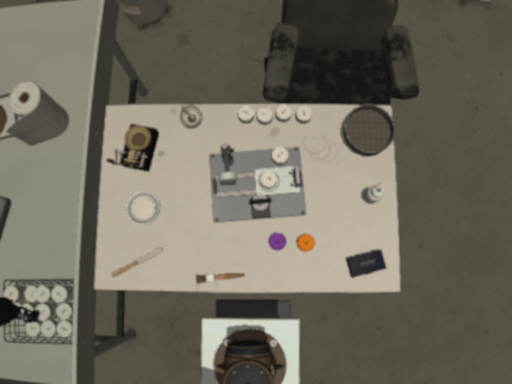

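The handle in question is the black T-bar at top px (261,201). Look-alikes for it are the gauge arm (228,165), the stop blocks and the small bars by the push plate (295,178). The push plate is at top px (299,174). The tin on the bed is at (269,180), while the spare tin is at (280,156), and purple (277,241) and orange (306,242) are not meant. Next I compute the fixture pose.

```bash
cat > h.py <<'E'
import numpy as np,cv2
from plant import bot
from scipy.spatial.transform import Rotation as R
def ray(c,uv,T):
    p=cv2.undistortPoints(np.array([[uv]],float),c["K"],c["dist_coeffs"])[0,0]
    return T[:3,3],T[:3,:3]@np.array([p[0],p[1],1])
def onplane(c,uv,z,T=None):
    T=np.array(c["world_from_camera"]) if T is None else T
    o,d=ray(c,uv,T); return o+d*(z-o[2])/d[2]
def proj(c,P,T=None):
    T=np.array(c["world_from_camera"]) if T is None else T
    Ti=np.linalg.inv(T); r,_=cv2.Rodrigues(Ti[:3,:3])
    return cv2.projectPoints(np.array(P,float).reshape(-1,1,3),r,Ti[:3,3],np.array(c["K"],float),np.array(c["dist_coeffs"],float))[0][:,0]
def wT(s):
    T=np.eye(4);q=s["tcp_rot"];T[:3,:3]=R.from_quat([q[1],q[2],q[3],q[0]]).as_matrix();T[:3,3]=s["tcp_pos"]
    return T@np.array(bot.calibration("wrist")["mount"])
E
python3 - <<'E'
from h import *
c=bot.calibration("top")
cc=[(210,154.8),(299.4,147.9),(305.5,214.5),(214.5,221.5)]
P=np.array([onplane(c,p,14) for p in cc]);print(P.round(1))
print(np.linalg.norm(P-np.roll(P,-1,0),axis=1),P.mean(0))
m=bot.regions_of("top","lock_handle")
for d in m: print(d["rect"],d["confidence"])
print("handle",onplane(c,(261,199.5),102),onplane(c,(264.1,203.8),74))
# handle ends in crop (296,303),(366,299)
for p in [(296,303),(366,299)]: print(onplane(c,(p[0]/3.3+160,p[1]/3.3+110),102))
# plate
print("pp",onplane(c,(299,173.5),100), "tin", onplane(c,(160+360/3.3,110+227/3.3),68))
s=bot.get_state();q=s["tcp_rot"];print(R.from_quat([q[1],q[2],q[3],q[0]]).as_matrix().round(3))
E
```

```text
[[ 695.5  140.7   14. ]
 [ 721.3 -164.8   14. ]
 [ 491.9 -182.3   14. ]
 [ 466.8  120.    14. ]]
[306.6192905  230.0157157  303.39397604 229.63480519] [593.87884789 -21.59792166  14.        ]
[278.9, 181.1, 43.9, 29.1] 0.57
handle [527.2690517  -33.65116631 102.        ] [517.98727998 -43.76354829  74.        ]
[519.70643819   1.7902763  102.        ]
[523.91158271 -64.7749042  102.        ]
pp [ 612.04019117 -154.27707971  100.        ] tin [601.1175712  -59.79710271  68.        ]
[[-0.     0.963 -0.269]
 [ 0.    -0.269 -0.963]
 [-1.    -0.    -0.   ]]
```

Emit:
arm_command([
  [-0.1,0,0,0],
  [-0.2,0,0,0],
  [-0.3,0.02,0.02,0],
  [-0.32,0.08,0.09,0.09],
  [-0.32,0.14,0.16,0.18],
  [-0.32,0.2,0.23,0.27],
  [-0.32,0.26,0.3,0.37],
  [-0.32,0.33,0.37,0.47],
  [-0.32,0.39,0.44,0.57],
  [-0.32,0.45,0.5,0.67],
  [-0.32,0.5,0.55,0.75],
  [-0.32,0.52,0.57,0.776],
], hand=-1)

```text
t: 2.35
tcp_pos: [356.1, 304.0, 390.7]
tcp_rot: [0.026, 0.707, 0.027, -0.706]
wrist_force: [-0.3, 0.7, 0.3]
finger_gap: 85.2
```

```bash
cat > d.py <<'E'
from h import *
import sys
def delta(target):
    s=bot.get_state();q=s["tcp_rot"];M=R.from_quat([q[1],q[2],q[3],q[0]]).as_matrix()
    print("t",s["t"],"q",s["qpos"].round(3) if hasattr(s["qpos"],"round") else s["qpos"],"tcp",np.round(s["tcp_pos"],1),"F",np.round(s["wrist_force"],1),"gap",s["finger_gap"])
    print("yaw_y",np.degrees(np.arctan2(M[1,1],M[0,1])),"tilt",M[:,0].round(4))
    print("units",(M.T@(np.array(target)-s["tcp_pos"])/500).round(4))
if __name__=="__main__": delta([float(v) for v in sys.argv[1:4]])
E
python3 d.py 522 -31.5 200
```

```text
t 2.35 q [ 1.129 -0.059 -0.133  0.    -1.496 -1.053] tcp [356.1 304.  390.7] F [-0.3  0.7  0.3] gap 85.17143253551306
yaw_y -85.65586872090644 tilt [ 6.0e-04  1.1e-03 -1.0e+00]
units [ 0.3808  0.6947 -0.2798]
```

Emit:
arm_command([
  [0,0.1,-0.04,0],
  [0,0.2,-0.08,0],
  [0,0.3,-0.12,0],
  [0.02,0.4,-0.16,0],
  [0.08,0.5,-0.2,0],
  [0.15,0.6,-0.24,0],
  [0.23,0.69,-0.28,0],
  [0.32,0.695,-0.28,0],
  [0.38,0.695,-0.28,0],
  [0.38,0.695,-0.28,0],
  [0.38,0.695,-0.28,0],
])

```text
t: 3.72
tcp_pos: [523.5, -29.4, 201.5]
tcp_rot: [0.028, 0.707, 0.028, -0.706]
wrist_force: [0.5, -0.7, -0.3]
finger_gap: 85.3
```

```bash
python3 d.py 522 -31.5 200
python3 - <<'E'
from h import *
s=bot.get_state();T=wT(s)
im=bot.read_camera("wrist");cv2.imwrite("pics/w1.png",im[:,:,::-1]);np.save("w1T.npy",T)
cv2.imwrite("pics/w1b.png",cv2.resize(im[:,:,::-1],(800,600),interpolation=2))
for l in ["lock_handle","lock_collar","push_plate","bed_mark","tin_centre"]:
    print(l,[(np.round(d["centre"],1).tolist(),round(d["confidence"],2)) for d in bot.tip_of("wrist",l)][:4])
E
```

```text
t 3.725 q [ 3.190e-01  1.310e-01 -3.610e-01  1.000e-03 -1.076e+00 -2.390e-01] tcp [523.5 -29.4 201.5] F [ 0.5 -0.7 -0.3] gap 85.33682657430747
yaw_y -85.40055396968678 tilt [ 0.0017 -0.     -1.    ]
units [0.0029 0.0039 0.0033]
lock_handle [([187.5, 256.9], 0.94)]
lock_collar [([186.3, 258.3], 0.9)]
push_plate [([47.2, 171.6], 0.96)]
bed_mark [([150.6, 189.4], 0.41)]
tin_centre [([134.5, 365.9], 0.84), ([51.4, 384.7], 0.8), ([150.7, 190.9], 0.74)]
```

View pics/w1b.png

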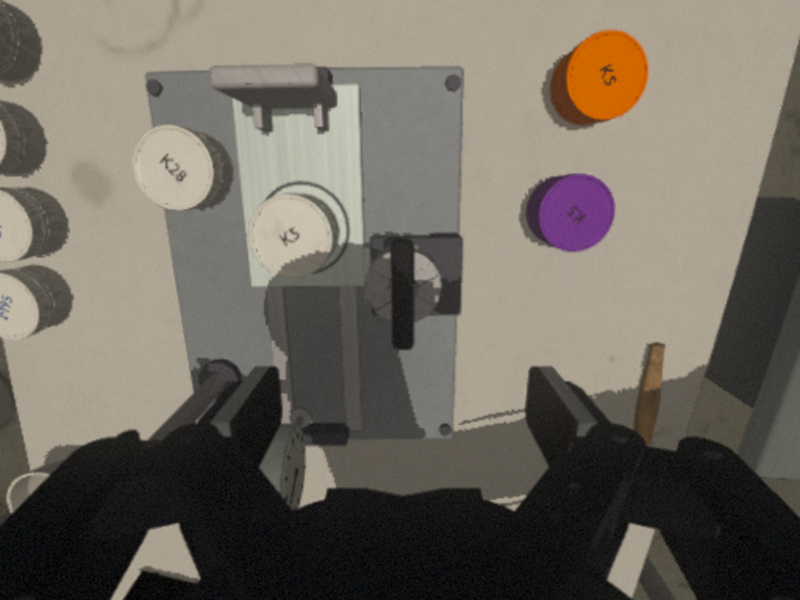

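Run:
```python
from h import *
T=np.load("w1T.npy");c=bot.calibration("wrist");k=1/1.5625
f=lambda x,y,z:onplane(c,(x*k,y*k),z,T)
print("bar",f(402.5,238,102),f(402.5,349,102))
print("tip",onplane(c,(256.9,187.5),93,T),"collar",onplane(c,(258.3,186.3),74,T))
P=[f(x,y,14) for x,y in [(148,73),(463,68),(452,437)]]
print("plate",np.round(P,1))
d=P[2]-P[1];print("yaw",np.degrees(np.arctan2(-d[0],d[1])))
d=P[0]-P[1];print("yaw",np.degrees(np.arctan2(d[1],d[0])))
print("pp outer top edge",f(212,68,100),f(328,68,100)); print("tip pp",onplane(c,(171.6,47.2),80,T))
b=[f(403,240,102),f(402,347,102)];d=b[1]-b[0];print("bar yaw",np.degrees(np.arctan2(-d[0],d[1])))
im=cv2.imread("pics/w1.png");g=im[150:230,225:290].max(2);cv2.imwrite("pics/w1c.png",cv2.resize(im[140:235,215:300],None,fx=6,fy=6,interpolation=cv2.INTER_NEAREST))
```

```text
bar [527.92035843 -68.68578968 102.        ] [522.37539975   0.90456827 102.        ]
tip [525.80322376 -33.07316053  93.        ] collar [524.14766742 -29.40889172  74.        ]
plate [[ 723.  -163.5   14. ]
 [ 493.5 -183.2   14. ]
 [ 467.5  120.9   14. ]]
yaw 4.896345108410377
yaw 4.895036426335002
pp outer top edge [ 637.43577382 -151.80220321  100.        ] [ 574.8821325  -156.05850428  100.        ]
tip pp [ 613.32608885 -155.05784683   80.        ]
bar yaw 4.038648028947998
```

View pics/w1c.png

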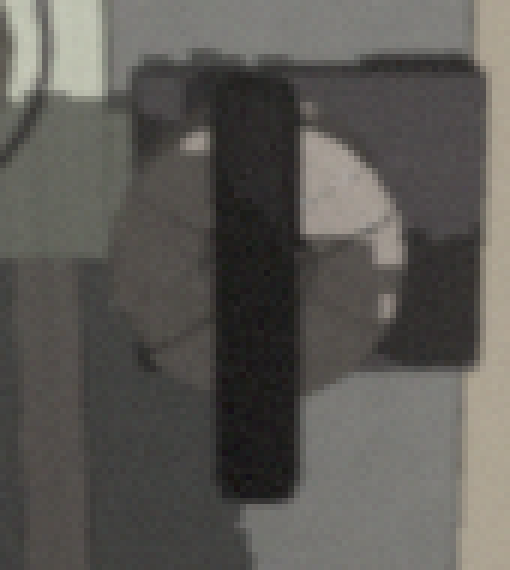

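```bash
python3 d.py 525 -32.5 103
```

```text
t 4.025 q [ 0.318  0.131 -0.363  0.    -1.075 -0.239] tcp [522.9 -29.6 201.1] F [-0.6  0.4 -0.3] gap 85.21463908057517
yaw_y -85.44604010024413 tilt [ 1.7e-03  5.0e-04 -1.0e+00]
units [ 0.1961  0.0062 -0.0034]
```

Emit:
arm_command([
  [0.04,0.006,-0.003,0.003],
  [0.08,0.006,-0.003,0.003],
  [0.1,0.006,-0.003,0.003],
  [0.11,0.006,-0.003,0.003],
  [0.11,0.006,-0.003,0.003],
], hand=-0.3)

```text
t: 4.65
tcp_pos: [524.4, -32.7, 145.3]
tcp_rot: [0.026, 0.707, 0.026, -0.707]
wrist_force: [-0.1, -0.4, 0.3]
finger_gap: 55.3
```

```bash
python3 d.py 525 -32.5 103
python3 - <<'E'
from h import *
s=bot.get_state();T=wT(s)
im=bot.read_camera("wrist");np.save("w2T.npy",T)
cv2.imwrite("pics/w2b.png",cv2.resize(im[:,:,::-1],(800,600),interpolation=2))
c=bot.calibration("wrist")
for l,z in [("lock_handle",93),("lock_collar",74)]:
    for d in bot.tip_of("wrist",l)[:2]: print(l,d,onplane(c,d["centre"][::-1],z,T))
E
```

```text
t 4.65 q [ 0.312  0.188 -0.434  0.    -0.949 -0.237] tcp [524.4 -32.7 145.3] F [-0.1 -0.4  0.3] gap 55.252940695486124
yaw_y -85.7290909861007 tilt [ 2.e-04 -1.e-04 -1.e+00]
units [ 0.0847 -0.0002 -0.0012]
lock_handle {'centre': [213.5, 256.8], 'confidence': 0.55} [525.92847006 -30.29916062  93.        ]
lock_collar {'centre': [202.8, 259.3], 'confidence': 0.71} [524.0851089  -32.99775056  74.        ]
```

View pics/w2b.png

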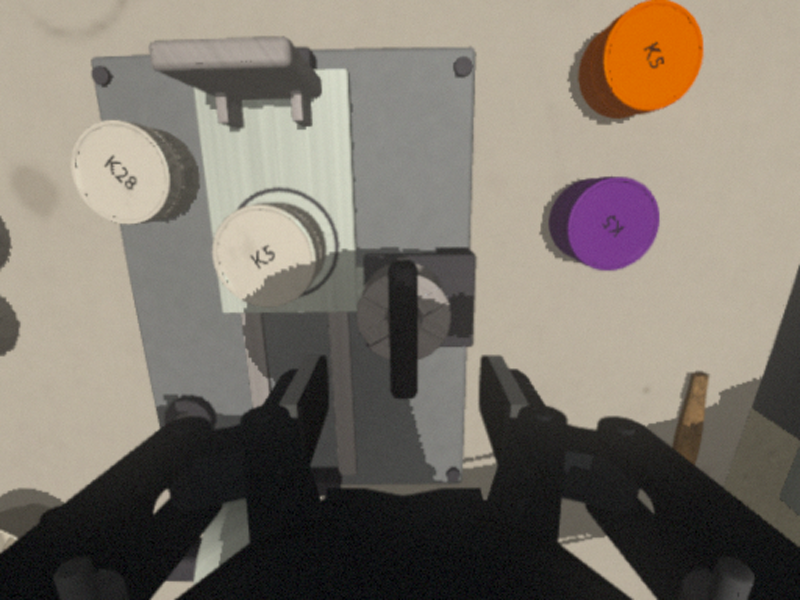

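Run:
```python
from h import *
T=np.load("w2T.npy");c=bot.calibration("wrist");k=1/1.5625
f=lambda x,y,z:onplane(c,(x*k,y*k),z,T)
print("bar",f(403,262,102),f(404,398,102),f(403,262,84)); print(f(403.5,330,102))
```

```text
bar [527.87096265 -68.43956952 102.        ] [522.23685283   0.6554114  102.        ] [527.63247837 -65.02726531  84.        ]
[525.19191504 -35.5836759  102.        ]
```

Emit:
arm_command([
  [0.04,0,-0.001,0.005],
  [0.07,0.001,-0.001,0.005],
  [0.084,0.001,-0.001,0.005],
  [0.084,0.001,-0.001,0.005],
  [0.084,0.001,-0.001,0.005],
])

```text
t: 5.42
tcp_pos: [525.2, -33.1, 103.6]
tcp_rot: [0.024, 0.707, 0.024, -0.706]
wrist_force: [-0.2, -0.1, -0.4]
finger_gap: 55.2
```

Emit:
arm_command([
  [0,0,0,0],
  [0,0,0,0],
  [0,0,0,0],
  [0,0,0,0],
  [0,0,0,0],
  [0,0,0,0],
], hand=1)

```text
t: 6.18
tcp_pos: [524.8, -33.2, 103.1]
tcp_rot: [0.024, 0.707, 0.024, -0.707]
wrist_force: [0.1, -0.1, -0.9]
finger_gap: 0.0
```

```bash
python3 d.py 525 -32.5 131
python3 - <<'E'
from h import *
im=bot.read_camera("wrist")
cv2.imwrite("pics/w3b.png",cv2.resize(im[:,:,::-1],(800,600),interpolation=2))
E
```

```text
t 6.175 q [ 0.31   0.237 -0.484  0.    -0.85  -0.244] tcp [524.8 -33.2 103.1] F [ 0.1 -0.1 -0.9] gap 0.004922057767343266
yaw_y -86.18750223631459 tilt [ 0. -0. -1.]
units [-0.0558 -0.0013 -0.0006]
```

View pics/w3b.png

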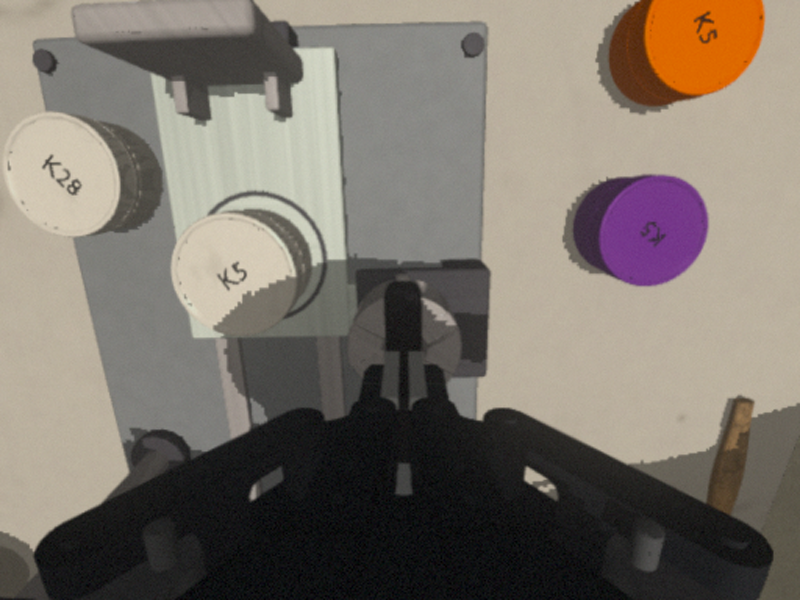

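Run:
```python
from h import *
im=bot.read_camera("wrist")[:,:,::-1]
a=cv2.resize(im[160:310,200:320],None,fx=4,fy=4,interpolation=2)
s=bot.read_camera("scene")[:,:,::-1]
b=cv2.resize(s[140:240,200:310],None,fx=3.6,fy=3.6,interpolation=2)
h=max(a.shape[0],b.shape[0]);o=np.zeros((h,a.shape[1]+b.shape[1]-80,3),np.uint8)[:, :800]
o=np.zeros((600,880,3),np.uint8);o[:a.shape[0],:480]=a;o[:b.shape[0],480:480+b.shape[1]]=b
cv2.imwrite("pics/w4.png",cv2.resize(o,(790,538)));print(bot.get_state()["finger_gap"])
c=bot.calibration("scene")
print(proj(c,[[525,-33,93],[525,-33,78],[525,-33,103]]), )
```

```text
0.21221933675031093
[[247.77160992 189.94625406]
 [247.75929915 193.30850878]
 [247.77989902 187.68098195]]
```

View pics/w4.png

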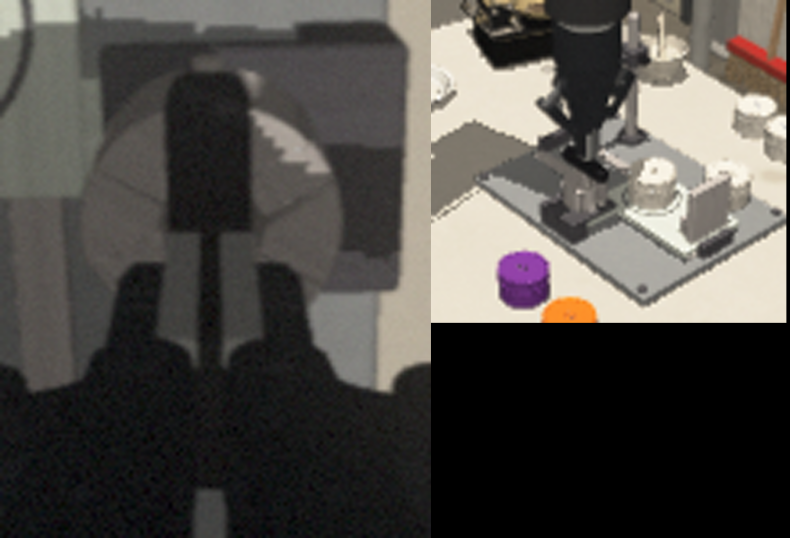

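The fingers closed above the bar: the gap is 0 and the pad tips show over it at about (403,360) in the view. In both cameras the tips sit near TCP height rather than 25 mm ahead of it. I'll reopen, go about 22 mm lower and watch the force.

Emit:
arm_command([
  [0,0,0,-0.01],
  [0,0,0,-0.012],
  [0,0,0,-0.012],
  [0.02,0,0,-0.012],
  [0.04,0,0,-0.012],
  [0.04,0,0,-0.012],
  [0.04,0,0,-0.012],
], hand=-0.3)

```text
t: 7.2
tcp_pos: [524.8, -33.2, 82.9]
tcp_rot: [-0.03, -0.706, -0.03, 0.707]
wrist_force: [-0.0, -0.0, 0.9]
finger_gap: 55.4
```

```bash
python3 d.py 525 -32.5 131
python3 - <<'E'
from h import *
im=bot.read_camera("wrist")
cv2.imwrite("pics/w5b.png",cv2.resize(im[:,:,::-1],(800,600),interpolation=2))
E
```

```text
t 7.2 q [ 0.31   0.263 -0.506  0.    -0.803 -0.225] tcp [524.8 -33.2  82.9] F [-0.  -0.   0.9] gap 55.37023536904033
yaw_y -85.10343410005095 tilt [-4.e-04 -2.e-04 -1.e+00]
units [-0.0961 -0.0014 -0.0006]
```

View pics/w5b.png

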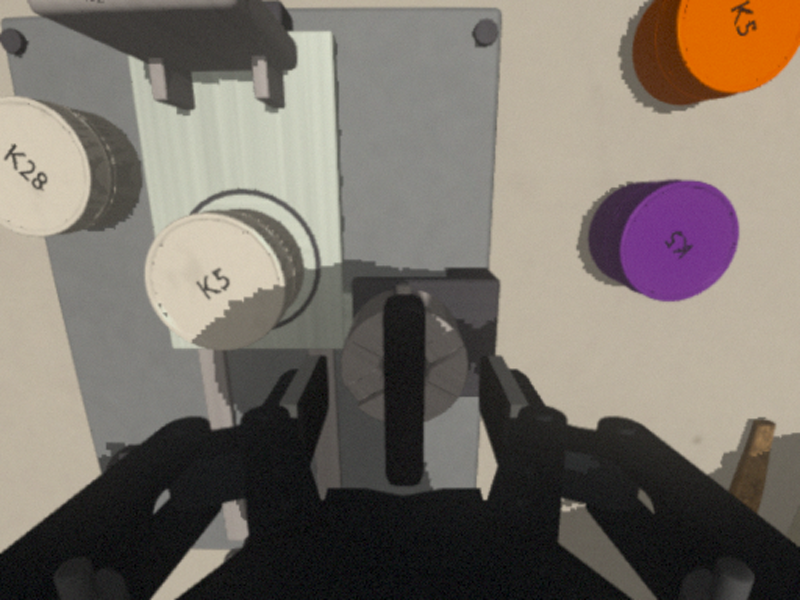

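Emit:
arm_command([
  [0,0,0,0],
  [0,0,0,0],
  [0,0,0,0],
  [0,0,0,0],
  [0,0,0,0],
  [0,0,0,0],
], hand=1)

```text
t: 8.0
tcp_pos: [524.8, -33.2, 83.5]
tcp_rot: [0.03, 0.707, 0.03, -0.706]
wrist_force: [-2.3, 0.5, 6.5]
finger_gap: 12.4
```

```bash
python3 d.py 525 -32.5 131
python3 - <<'E'
from h import *
im=bot.read_camera("wrist")
cv2.imwrite("pics/w6.png",cv2.resize(im[150:350,170:350,::-1],None,fx=3,fy=3,interpolation=2))
E
```

```text
t 8.0 q [ 0.31   0.262 -0.505  0.    -0.803 -0.225] tcp [524.8 -33.2  83.5] F [-2.3  0.5  6.5] gap 12.442588582862712
yaw_y -85.10289919412276 tilt [ 3.e-04 -0.e+00 -1.e+00]
units [-0.0951 -0.0013 -0.0005]
```

View pics/w6.png

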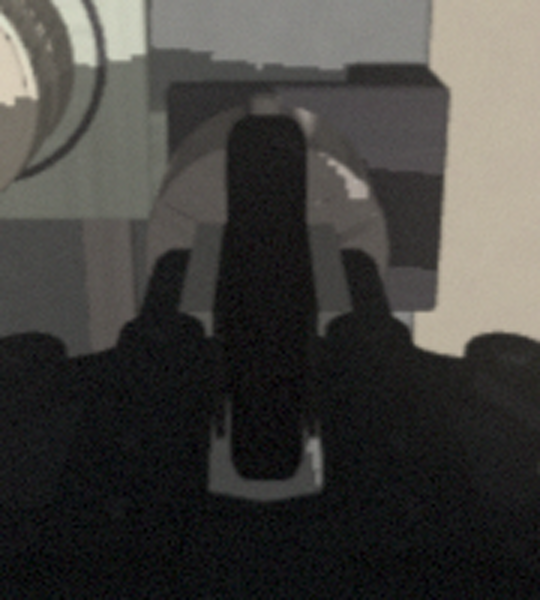

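The bar is now between the pads, with a gap of 12.4 mm. I'll pull up.

Emit:
arm_command([
  [-0.01,0,0,0],
  [-0.022,0,0,0],
  [-0.034,0,0,0],
  [-0.046,0,0,0],
  [-0.056,0,0,0],
  [-0.056,0,0,0],
])

```text
t: 8.8
tcp_pos: [524.6, -33.1, 111.3]
tcp_rot: [0.03, 0.706, 0.03, -0.706]
wrist_force: [2.9, 0.2, -9.2]
finger_gap: 12.6
```

```bash
python3 d.py 525 -32.5 111
python3 - <<'E'
from h import *
im=bot.read_camera("wrist")
cv2.imwrite("pics/w7.png",cv2.resize(im[150:350,170:350,::-1],None,fx=3,fy=3,interpolation=2))
E
```

```text
t 8.8 q [ 0.31   0.227 -0.475 -0.    -0.869 -0.225] tcp [524.6 -33.1 111.3] F [ 2.9  0.2 -9.2] gap 12.618396874748072
yaw_y -85.11627834115943 tilt [ 0.e+00  2.e-04 -1.e+00]
units [ 0.0006 -0.0012 -0.0009]
```

View pics/w7.png

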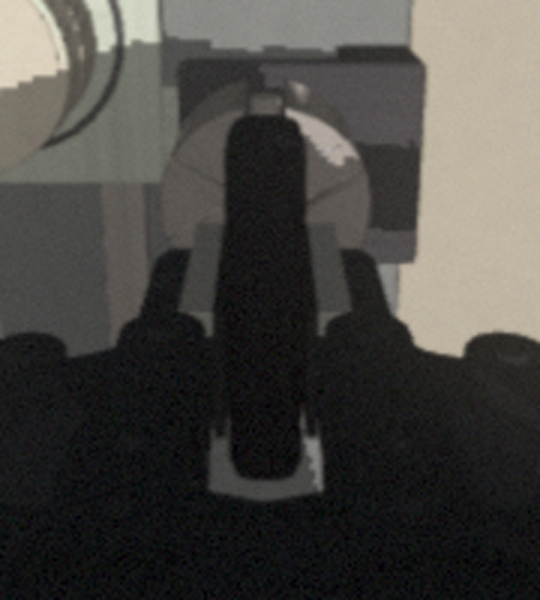

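The spring force is −9 N in z and the bar moved with the gripper. I'll turn clockwise halfway and check.

Emit:
arm_command([
  [0,0,0,0.06],
  [0,0,0,0.12],
  [0,0,0,0.18],
  [0,0,0,0.24],
  [0,0,0,0.3],
  [0,0,0,0.34],
])

```text
t: 9.6
tcp_pos: [523.3, -33.1, 110.3]
tcp_rot: [0.158, -0.688, 0.159, 0.69]
wrist_force: [-1.7, 3.7, -9.1]
finger_gap: 12.5
```

```bash
python3 d.py 525 -32.5 111
```

```text
t 9.6 q [ 0.311  0.228 -0.476 -0.001 -0.87  -0.761] tcp [523.3 -33.1 110.3] F [-1.7  3.7 -9.1] gap 12.50287562910483
yaw_y -115.88206463575656 tilt [-2.7e-03  2.0e-04 -1.0e+00]
units [-0.0015 -0.0025 -0.0025]
```

Emit:
arm_command([
  [-0.003,0,0,0.06],
  [-0.003,0,0,0.12],
  [-0.003,0,0,0.18],
  [-0.003,0,0,0.24],
  [-0.003,0,0,0.29],
  [-0.003,0,0,0.326],
  [-0.003,0,0,0.326],
])

```text
t: 10.48
tcp_pos: [522.4, -32.4, 111.2]
tcp_rot: [0.327, -0.625, 0.328, 0.628]
wrist_force: [-3.7, 7.1, -10.3]
finger_gap: 12.4
```

```bash
python3 d.py 525 -32.5 103
python3 - <<'E'
from h import *
im=bot.read_camera("wrist")
cv2.imwrite("pics/w8.png",cv2.resize(im[150:350,170:350,::-1],None,fx=3,fy=3,interpolation=2))
E
```

```text
t 10.475 q [ 0.311  0.226 -0.475 -0.003 -0.874 -1.272] tcp [522.4 -32.4 111.2] F [ -3.7   7.1 -10.3] gap 12.367634720187654
yaw_y -145.1456400350757 tilt [-0.0044  0.0011 -1.    ]
units [ 0.0165 -0.0043 -0.0032]
```

View pics/w8.png

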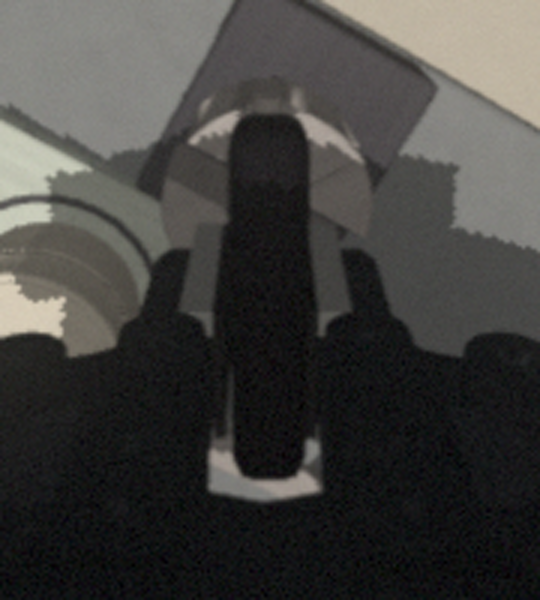

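The bar turned with the gripper to 60.0°, with modest side forces. I'll let it down into the notch.

Emit:
arm_command([
  [0.004,0,0,0],
  [0.008,0,0,0],
  [0.012,0,0,0],
  [0.015,0,0,0],
  [0.017,0,0,0],
  [0.017,0,0,0],
])

```text
t: 11.28
tcp_pos: [522.5, -32.5, 103.5]
tcp_rot: [0.327, -0.626, 0.327, 0.628]
wrist_force: [-7.0, 8.2, -2.8]
finger_gap: 12.3
```

```bash
python3 d.py 525 -32.5 103
python3 - <<'E'
from h import *
im=bot.read_camera("wrist")
cv2.imwrite("pics/w9.png",cv2.resize(im[150:350,170:350,::-1],None,fx=3,fy=3,interpolation=2))
E
```

```text
t 11.275 q [ 0.311  0.235 -0.484 -0.003 -0.855 -1.271] tcp [522.5 -32.5 103.5] F [-7.   8.2 -2.8] gap 12.337671442400966
yaw_y -145.0783928341522 tilt [-4.e-03  9.e-04 -1.e+00]
units [ 0.0009 -0.0041 -0.003 ]
```

View pics/w9.png

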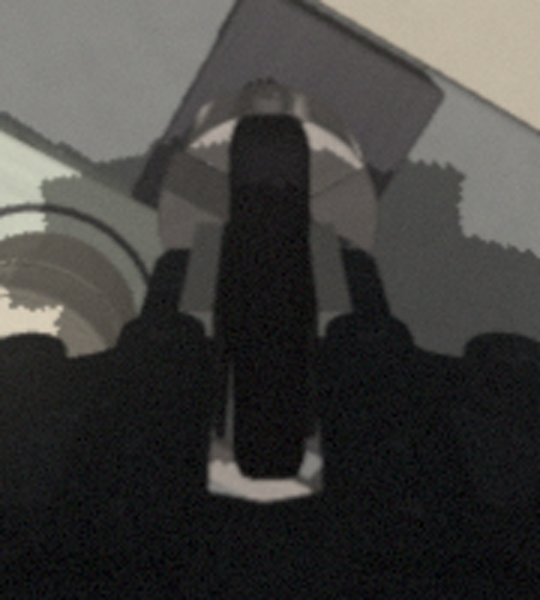

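Emit:
arm_command([
  [0.001,0,0,0],
  [0.001,0,0,0],
  [0.001,0,0,0],
  [0.001,0,0,0],
  [-0.02,0,0,0],
  [-0.06,0,0,0],
  [-0.11,0,0,0],
  [-0.16,0,0,0],
  [-0.2,0,0,0],
  [-0.2,0,0,0],
], hand=-0.3)

```text
t: 12.58
tcp_pos: [525.8, -33.1, 206.5]
tcp_rot: [-0.328, 0.628, -0.326, -0.626]
wrist_force: [0.6, 0.3, -0.1]
finger_gap: 55.8
```

```bash
python3 d.py 608 -200 160
python3 - <<'E'
from h import *
s=bot.get_state();T=wT(s)
im=bot.read_camera("wrist");np.save("w10T.npy",T)
cv2.imwrite("pics/w10.png",cv2.resize(im[:,:,::-1],(800,600),interpolation=2))
E
```

```text
t 12.575 q [ 3.100e-01  1.300e-01 -3.510e-01  1.000e-03 -1.086e+00 -1.271e+00] tcp [525.8 -33.1 206.5] F [ 0.6  0.3 -0.1] gap 55.7966994232618
yaw_y -145.03463523441386 tilt [ 4.e-03  7.e-04 -1.e+00]
units [ 0.0934  0.057  -0.3676]
```

View pics/w10.png

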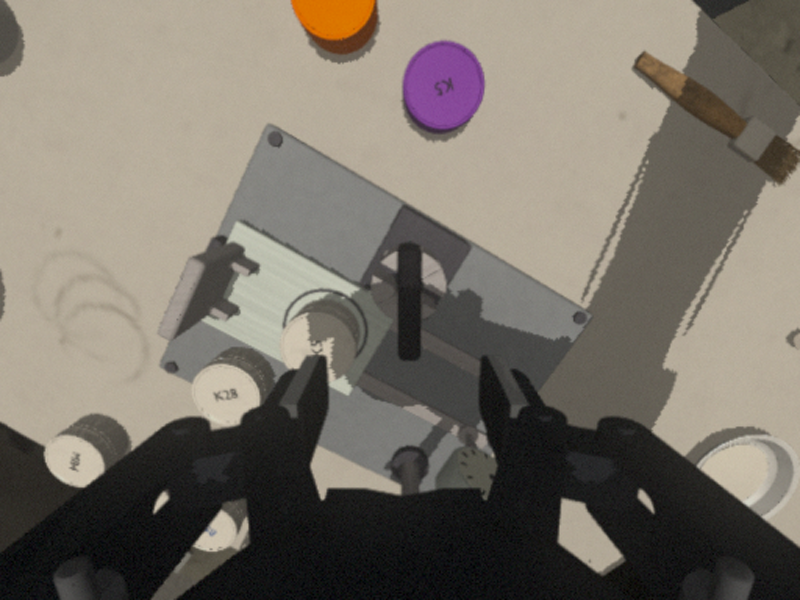

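```bash
python3 d.py 627.5 -205 190
python3 - <<'E'
from h import *
T=np.load("w10T.npy");c=bot.calibration("wrist");k=1/1.5625
f=lambda x,y,z:onplane(c,(x*k,y*k),z,T)
for z in (102,122):
    a,b=f(410,243,z),f(409,360,z);d=a-b;print(z,a,b,np.linalg.norm(d),np.degrees(np.arctan2(d[1],d[0])))
c=bot.calibration("top");bot.read_camera("top")
for d in bot.tip_of("top","bottle")[:2]:print(d,onplane(c,d["centre"][::-1],0))
E
```

```text
t 12.625 q [ 0.31   0.131 -0.352 -0.    -1.085 -1.271] tcp [525.1 -33.1 205.2] F [-1.   0.2 -0. ] gap 55.7094116197872
yaw_y -145.0508898447187 tilt [ 1.9e-03  6.0e-04 -1.0e+00]
units [ 0.0306  0.0291 -0.3991]
102 [496.95594182 -50.8973818  102.        ] [559.47296763  -7.57611556 102.        ] 76.05991470296739 -145.27991841369587
122 [494.70441289 -52.83231819 122.        ] [552.17876257 -13.00538191 122.        ] 69.9248576976027 -145.2799184136959
{'centre': [191.7, 370.4], 'confidence': 0.82} [ 572.73455082 -407.98764045    0.        ]
```

The pin is parked: at z = 122 mm the bar measures 69.9 mm long and is turned 60°. I'll go behind the push plate, at height, with the jaws closed.

Emit:
arm_command([
  [-0.01,0,-0.03,-0.08],
  [-0.01,0,-0.07,-0.18],
  [0,0.01,-0.12,-0.28],
  [0,0.01,-0.17,-0.38],
  [0,0.02,-0.22,-0.48],
  [0,0.02,-0.27,-0.58],
  [0.01,0.03,-0.32,-0.68],
  [0.02,0.03,-0.37,-0.78],
  [0.03,0.03,-0.4,-0.88],
  [0.03,0.03,-0.4,-0.96],
  [0.03,0.03,-0.4,-1],
  [0.03,0.03,-0.4,-1],
], hand=1)

```text
t: 14.22
tcp_pos: [626.6, -205.8, 188.0]
tcp_rot: [-0.212, -0.674, -0.212, 0.675]
wrist_force: [0.3, -0.4, 0.5]
finger_gap: 0.3
```

```bash
python3 d.py 627.5 -205 80
python3 - <<'E'
from h import *
s=bot.get_state();T=wT(s)
im=bot.read_camera("wrist");np.save("w11T.npy",T)
cv2.imwrite("pics/w11.png",cv2.resize(im[:,:,::-1],(800,600),interpolation=2))
E
```

```text
t 14.225 q [-0.022  0.362 -0.082 -0.    -1.129  0.632] tcp [ 626.6 -205.8  188. ] F [ 0.3 -0.4  0.5] gap 0.26834616099516667
yaw_y -55.08935217153622 tilt [-1.9e-03  2.0e-04 -1.0e+00]
units [ 2.159e-01  1.000e-04 -2.700e-03]
```

View pics/w11.png

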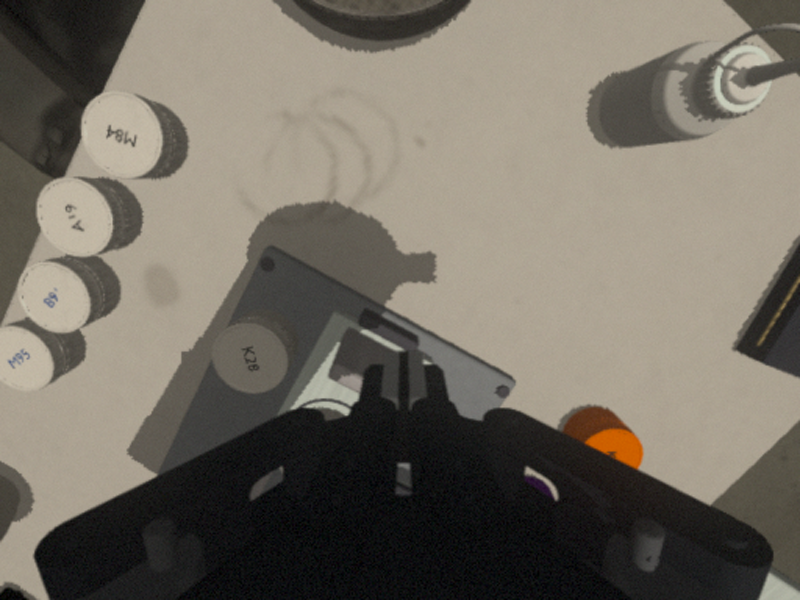

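Emit:
arm_command([
  [0.06,0,0,0],
  [0.12,0,0,0],
  [0.18,0,0,0],
  [0.21,0,0,0],
  [0.214,0,0,0],
  [0.214,0,0,0],
  [0.214,0,0,0],
])

```text
t: 15.15
tcp_pos: [627.8, -205.8, 83.4]
tcp_rot: [0.213, 0.675, 0.212, -0.674]
wrist_force: [0.0, -0.9, -0.4]
finger_gap: 0.1
```

```bash
python3 - <<'E'
from h import *
a=R.from_euler('z',4.9,degrees=True).as_matrix()
for y in (-172,-168,-160,-40,-37): print(y,(np.array([598.5,-6.7,0])+a@np.array([12,y,82])))
E
python3 d.py 625.1 -178.4 82
python3 - <<'E'
from h import *
o=[]
for n,r in [("wrist",None)]:
    im=bot.read_camera(n);cv2.imwrite(f"pics/x_{n}.png",cv2.resize(im[:,:,::-1],(800,600),interpolation=2))
s=bot.read_camera("scene");cv2.imwrite("pics/x_scene.png",cv2.resize(s[130:250,190:350,::-1],(800,600),interpolation=2))
E
```

```text
-172 [ 625.14785433 -177.04638787   82.        ]
-168 [ 624.80618664 -173.06100668   82.        ]
-160 [ 624.12285126 -165.09024431   82.        ]
-40 [613.87282048 -45.52880877  82.        ]
-37 [613.61656971 -42.53977288  82.        ]
t 15.15 q [-0.022  0.453 -0.2    0.    -0.915  0.632] tcp [ 627.8 -205.8   83.4] F [ 0.  -0.9 -0.4] gap 0.1090864748764314
yaw_y -55.04761804452068 tilt [ 2.e-03 -2.e-04 -1.e+00]
units [ 0.0028 -0.048  -0.027 ]
```

View pics/x_wrist.png

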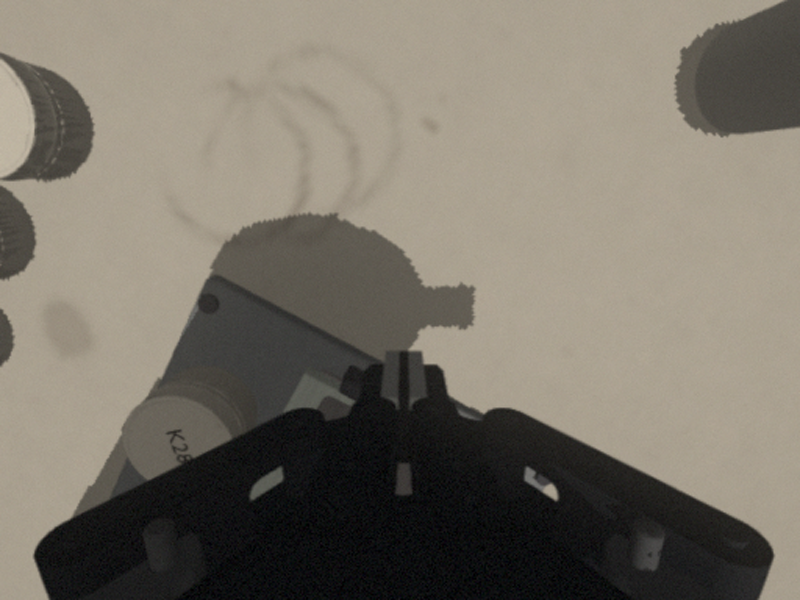

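View pics/x_scene.png

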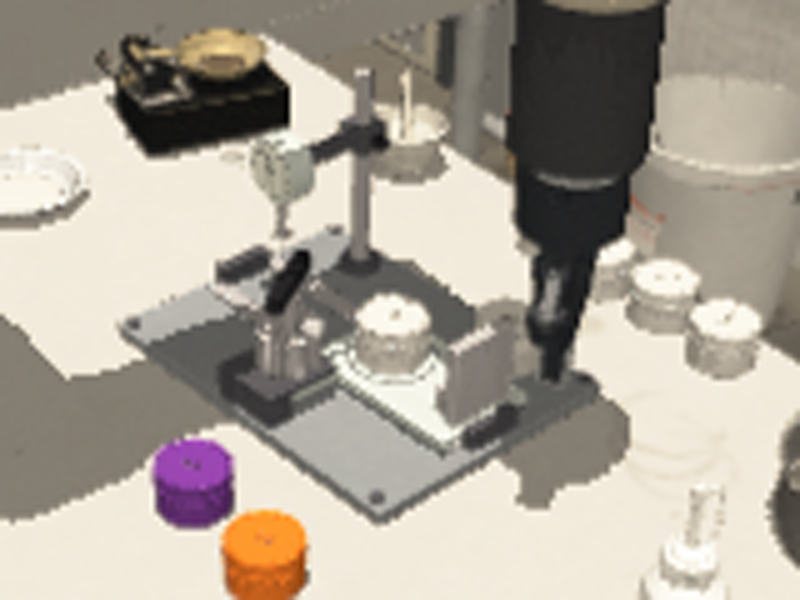

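Run:
```python
from h import *
c=bot.calibration("scene")
for z in (58,70,83): 
    p=proj(c,[[627.8,-205.8,z]])[0];print(z,(p-[190,130])*5)
a=R.from_euler('z',4.9,degrees=True).as_matrix()
for P in ([-30,-151,100],[30,-151,100],[30,-151,40],[0,-55,68]): print(P,(proj(c,[np.array([598.5,-6.7,0])+a@np.array(P)])[0]-[190,130])*5)
```

```text
58 [547.78707013 404.3176789 ]
70 [549.20232454 390.78643558]
83 [550.75276944 375.96595025]
[-30, -151, 100] [459.38105334 347.43889744]
[30, -151, 100] [518.27403948 316.22474919]
[30, -151, 40] [512.24400987 383.16607338]
[0, -55, 68] [394.93425613 310.93905824]
```

Emit:
arm_command([
  [0.012,-0.009,-0.005,0],
  [0.012,-0.024,-0.014,0],
  [0.012,-0.038,-0.022,0],
  [0.012,-0.045,-0.026,0],
  [0.012,-0.05,-0.029,0],
  [0.012,-0.055,-0.032,0],
  [0.012,-0.06,-0.035,0],
  [0.012,-0.065,-0.038,0],
  [0.012,-0.07,-0.0405,0],
  [0.012,-0.075,-0.0433,0],
  [0.012,-0.08,-0.0462,0],
  [0.012,-0.08,-0.0462,0],
])

```text
t: 16.75
tcp_pos: [623.0, -159.4, 76.1]
tcp_rot: [0.212, 0.674, 0.212, -0.674]
wrist_force: [0.5, -0.2, 0.6]
finger_gap: -0.6
```

```bash
cat > fx.py <<'E'
from h import *
s=bot.get_state();a=R.from_euler('z',4.9,degrees=True).as_matrix()
print("fix",(a.T@(np.array(s["tcp_pos"])-[598.5,-6.7,0])).round(1),"F",(a.T@s["wrist_force"]).round(1),s["t"])
E
python3 fx.py
python3 - <<'E'
from h import *
s=bot.read_camera("scene");cv2.imwrite("pics/y_scene.png",cv2.resize(s[130:250,190:350,::-1],(800,600),interpolation=2))
E
```

```text
fix [  11.4 -154.2   76.1] F [ 0.5 -0.3  0.6] 16.75
```

View pics/y_scene.png

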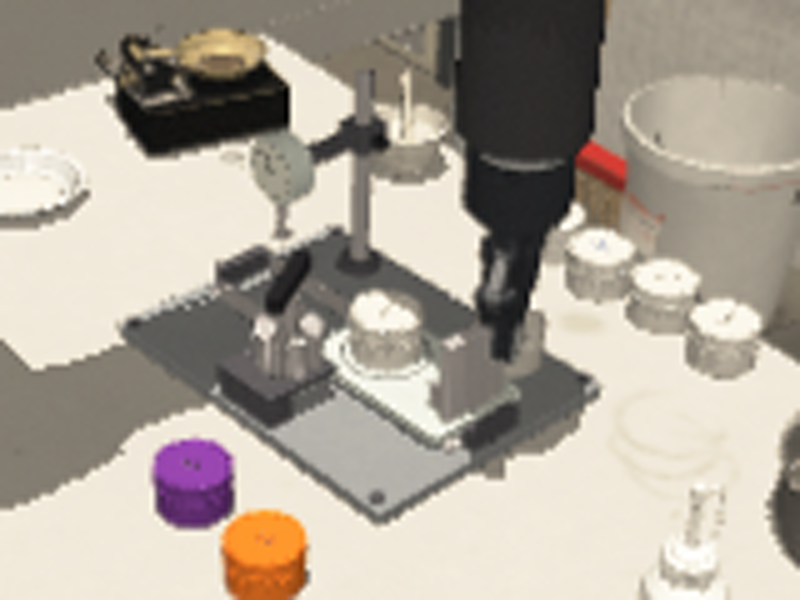

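The bed is sliding with the tin riding on its circle. I'll continue gently.

Emit:
arm_command([
  [0,-0.006,-0.0035,0],
  [0,-0.014,-0.008,0],
  [0,-0.024,-0.014,0],
  [0,-0.034,-0.0196,0],
  [0,-0.044,-0.0254,0],
  [0,-0.054,-0.0312,0],
  [0,-0.064,-0.037,0],
  [0,-0.074,-0.0427,0],
  [0,-0.084,-0.0485,0],
  [0,-0.094,-0.0543,0],
  [0,-0.102,-0.059,0],
  [0,-0.108,-0.0624,0],
])

```text
t: 18.3
tcp_pos: [617.6, -97.2, 76.1]
tcp_rot: [-0.212, -0.674, -0.212, 0.674]
wrist_force: [0.3, -1.7, -0.6]
finger_gap: -0.1
```

```bash
python3 fx.py
python3 - <<'E'
from h import *
s=bot.read_camera("scene");cv2.imwrite("pics/z_scene.png",cv2.resize(s[130:250,190:350,::-1],(800,600),interpolation=2))
E
```

```text
fix [ 11.3 -91.8  76.1] F [ 0.2 -1.7 -0.6] 18.3
```

View pics/z_scene.png

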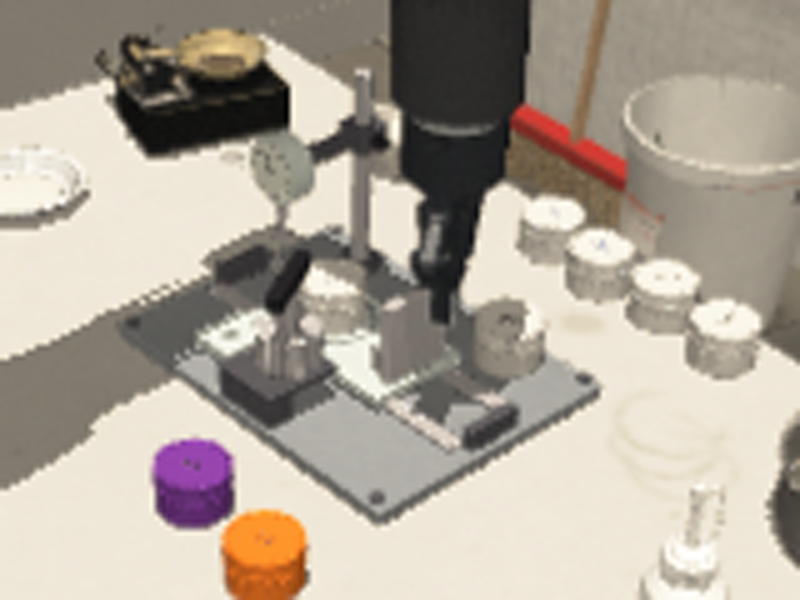

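Emit:
arm_command([
  [0,-0.006,-0.0035,0],
  [0,-0.015,-0.0087,0],
  [0,-0.025,-0.0144,0],
  [0,-0.035,-0.02,0],
  [0,-0.045,-0.026,0],
  [0,-0.055,-0.0318,0],
  [0,-0.064,-0.037,0],
  [0,-0.071,-0.041,0],
  [0,-0.0762,-0.044,0],
])

```text
t: 19.48
tcp_pos: [613.9, -53.5, 76.1]
tcp_rot: [-0.212, -0.674, -0.212, 0.674]
wrist_force: [0.3, -1.6, 0.1]
finger_gap: -0.2
```

```bash
python3 fx.py
python3 - <<'E'
from h import *
s=bot.read_camera("scene");cv2.imwrite("pics/z2_scene.png",cv2.resize(s[130:250,190:350,::-1],(800,600),interpolation=2))
E
```

```text
fix [ 11.3 -47.9  76.1] F [ 0.2 -1.6  0.1] 19.475
```

View pics/z2_scene.png

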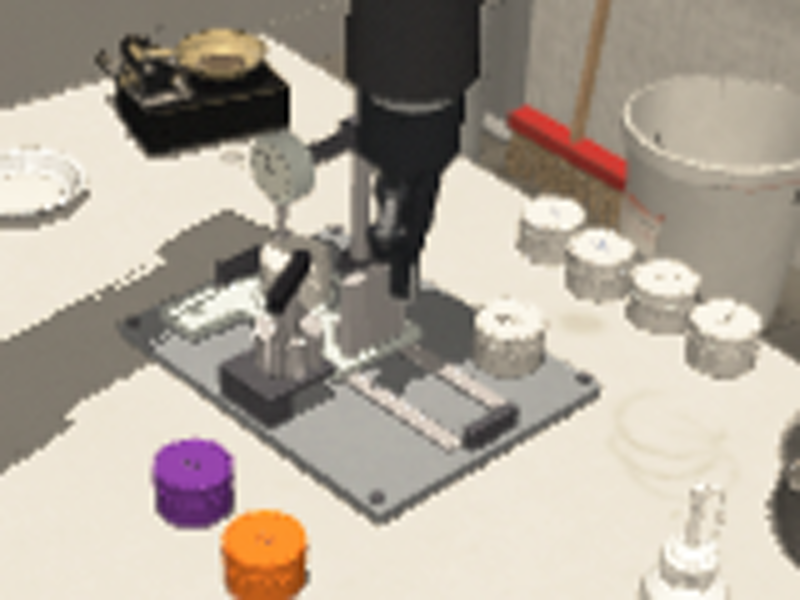

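Emit:
arm_command([
  [0,-0.003,-0.0017,0],
  [0,-0.006,-0.0035,0],
  [0,-0.009,-0.0052,0],
  [0,-0.012,-0.007,0],
  [0,-0.015,-0.0087,0],
  [0,-0.018,-0.0104,0],
])

```text
t: 20.27
tcp_pos: [613.0, -43.3, 76.1]
tcp_rot: [-0.212, -0.674, -0.212, 0.674]
wrist_force: [0.6, -0.5, 0.3]
finger_gap: 0.3
```

```bash
python3 fx.py
```

```text
fix [ 11.3 -37.7  76.1] F [ 0.5 -0.6  0.3] 20.275
```

Emit:
arm_command([
  [0,-0.002,-0.0012,0],
  [0,-0.004,-0.0023,0],
  [0,-0.006,-0.0035,0],
  [0,-0.008,-0.0046,0],
])

```text
t: 20.78
tcp_pos: [612.6, -38.7, 76.1]
tcp_rot: [0.212, 0.674, 0.212, -0.674]
wrist_force: [0.5, -0.7, 1.0]
finger_gap: 0.1
```

```bash
python3 fx.py
```

```text
fix [ 11.3 -33.1  76.1] F [ 0.5 -0.7  1. ] 20.775
```

Emit:
arm_command([
  [0,-0.002,-0.0012,0],
  [0,-0.004,-0.0023,0],
  [0,-0.005,-0.0029,0],
])

```text
t: 21.15
tcp_pos: [612.4, -36.2, 76.1]
tcp_rot: [-0.213, -0.674, -0.212, 0.675]
wrist_force: [0.6, -5.8, 0.7]
finger_gap: -0.2
```

```bash
python3 fx.py;  python3 - <<'E'
from h import *
s=bot.read_camera("scene");cv2.imwrite("pics/z3_scene.png",cv2.resize(s[130:250,190:350,::-1],(800,600),interpolation=2))
E
```

```text
fix [ 11.3 -30.6  76.1] F [ 0.1 -5.8  0.7] 21.15
```

View pics/z3_scene.png

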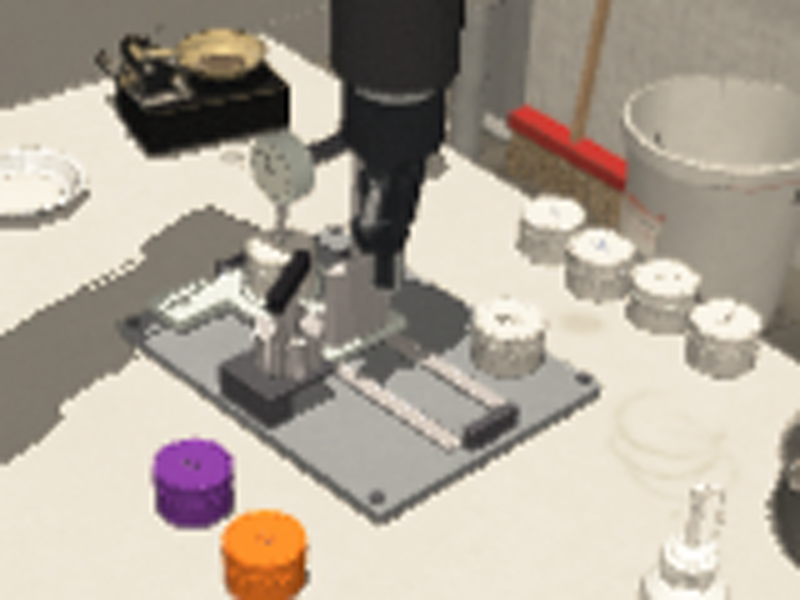

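Emit:
arm_command([
  [0,-0.001,-0.0006,0],
  [0,-0.002,-0.0012,0],
  [0,-0.002,-0.0012,0],
])

```text
t: 21.58
tcp_pos: [612.4, -36.1, 76.2]
tcp_rot: [-0.213, -0.674, -0.212, 0.675]
wrist_force: [2.1, -9.3, -0.7]
finger_gap: 0.0
```

```bash
python3 fx.py
```

```text
fix [ 11.3 -30.5  76.2] F [ 1.3 -9.5 -0.7] 21.575
```

The TCP has stopped moving while the force rises to 9.5 N, so the bed is against the stop. I'll back off, rise and check.

Emit:
arm_command([
  [0,0.004,0.0023,0],
  [0,0.014,0.008,0],
  [0,0.04,0.023,0],
  [0,0.08,0.046,0],
  [0,0.12,0.07,0],
  [-0.06,0.16,0.092,0],
  [-0.14,0.2,0.115,0],
  [-0.24,0.24,0.139,0],
  [-0.3,0.26,0.15,0],
  [-0.3,0.26,0.15,0],
])

```text
t: 22.82
tcp_pos: [626.5, -186.0, 229.3]
tcp_rot: [0.213, 0.676, 0.211, -0.673]
wrist_force: [-1.2, 0.2, -0.8]
finger_gap: -0.2
```

```bash
python3 fx.py;  python3 - <<'E'
from h import *
s=bot.get_state();T=wT(s)
w=bot.read_camera("wrist");cv2.imwrite("pics/v_w.png",cv2.resize(w[:,:,::-1],(800,600),interpolation=2))
s=bot.read_camera("scene");cv2.imwrite("pics/v_scene.png",cv2.resize(s[130:250,190:350,::-1],(800,600),interpolation=2))
t=bot.read_camera("top");cv2.imwrite("pics/v_top.png",cv2.resize(t[130:250,190:350,::-1],(800,600),interpolation=2))
a=R.from_euler('z',4.9,degrees=True).as_matrix()
for n in ("top","scene"):
    c=bot.calibration(n)
    for P in ([-30,-21,100],[30,-21,100],[0,75,68]): print(n,P,(proj(c,[np.array([598.5,-6.7,0])+a@np.array(P)])[0]-[190,130])*5)
E
```

```text
fix [  12.6 -181.1  229.3] F [-1.1  0.3 -0.8] 22.825
top [-30, -21, 100] [349.78772264 280.68583472]
top [30, -21, 100] [342.16371017 188.64216924]
top [0, 75, 68] [198.48659656 256.62452164]
scene [-30, -21, 100] [336.04659877 270.63930198]
scene [30, -21, 100] [394.43547895 243.10168625]
scene [0, 75, 68] [283.29703107 241.2166592 ]
```

View pics/v_top.png

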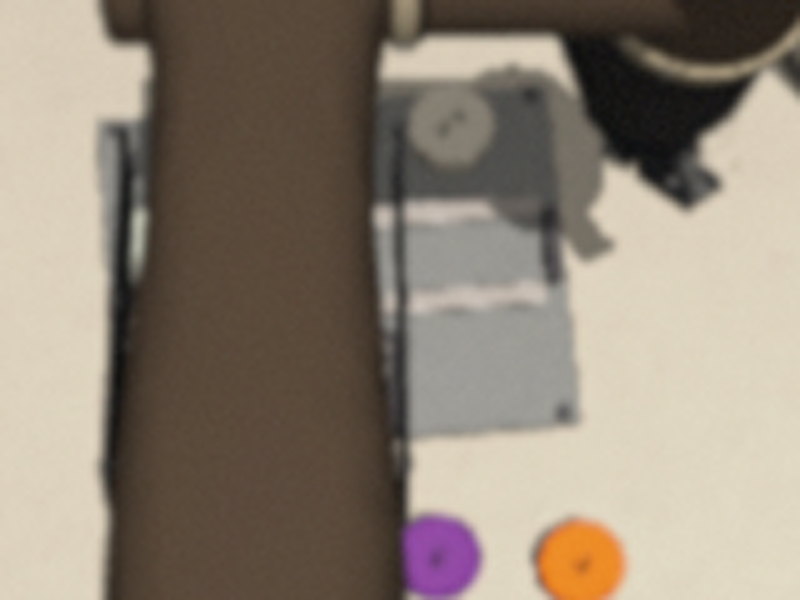

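View pics/v_scene.png

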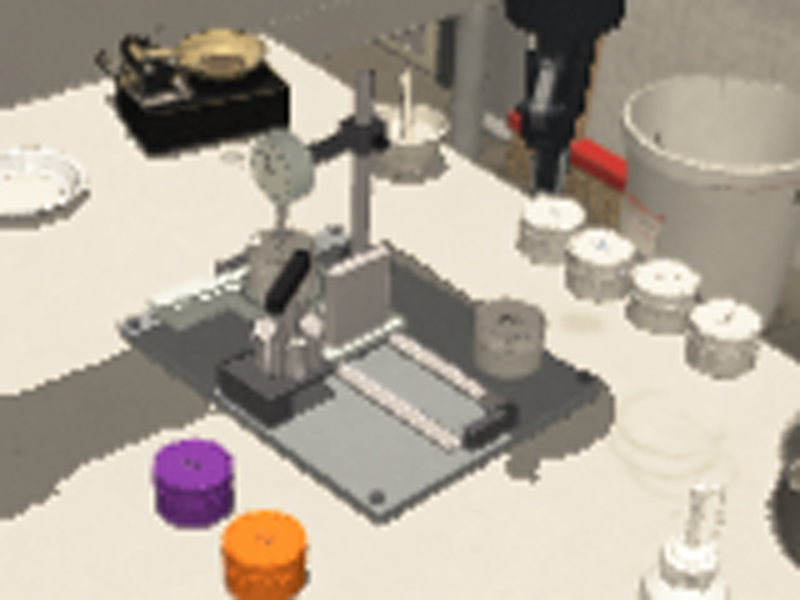

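View pics/v_w.png

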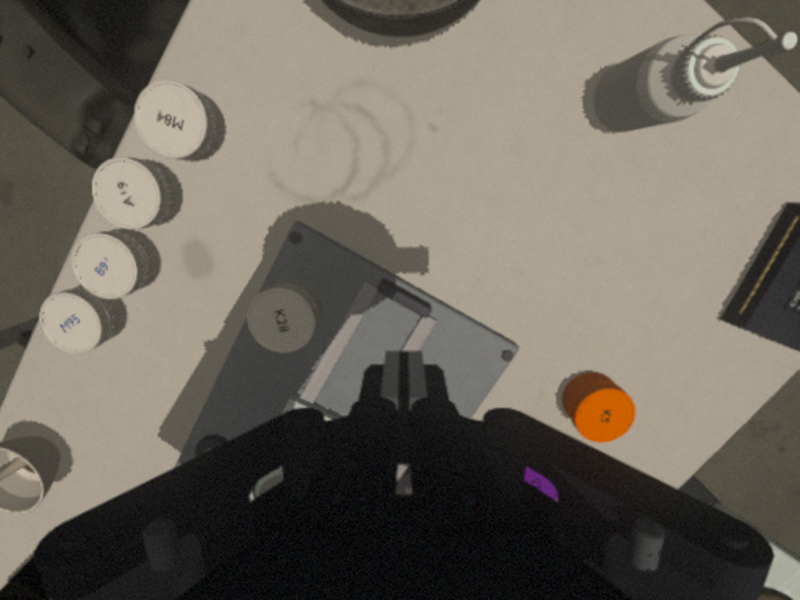

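Emit:
arm_command([
  [-0.04,0.02,0.07,0],
  [-0.06,0.04,0.15,0],
  [-0.06,0.06,0.23,0],
  [-0.06,0.09,0.32,0],
  [-0.06,0.11,0.4,0],
  [-0.06,0.13,0.47,0],
  [-0.06,0.15,0.53,0],
  [-0.06,0.15,0.53,0],
  [-0.06,0.15,0.53,0],
])

```text
t: 24.1
tcp_pos: [450.9, -397.1, 255.1]
tcp_rot: [-0.212, -0.674, -0.213, 0.675]
wrist_force: [-0.3, 0.4, 0.2]
finger_gap: 0.3
```

```bash
python3 fx.py;  python3 - <<'E'
from h import *
t=bot.read_camera("top");cv2.imwrite("pics/u_top.png",cv2.resize(t[130:250,190:350,::-1],(800,600),interpolation=2))
cv2.imwrite("pics/u_top_full.png",t[:,:,::-1])
E
```

```text
fix [-180.4 -376.4  255.1] F [-0.3  0.4  0.2] 24.1
```

View pics/u_top.png

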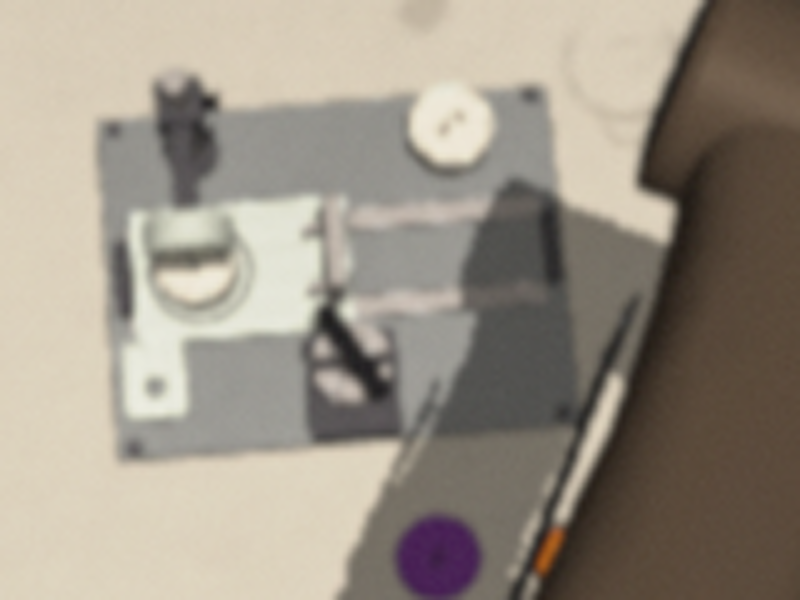

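View pics/u_top_full.png

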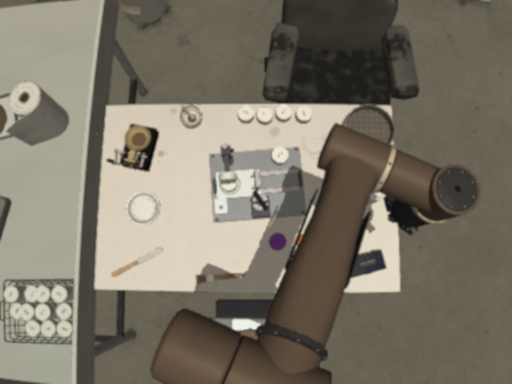

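```bash
python3 -c "
from plant import bot
print(bot.get_state()['t'],bot.job_done())"
```

```text
the job is handed in; nothing more can be done
24.15 None
```

The job is handed in at 24.15 s: the pin is parked in its rest notch, the bed is home against the far stop, and the tin is still on its circle.

**What I did**
- I gripped the T-handle, pulled the pin up about 27 mm, turned it 60° clockwise, lowered it into the notch and let go.
- I then pushed the bed along its rails with the closed fingertips. It slid at about 2 N until the tool stopped moving, and the force then rose to 9.5 N.
- Afterwards I backed the arm off clear of everything.

**Last checks**
- **Pin:** after release, the wrist image put the bar at 60.2° and about 20 mm up. The final top view still shows it turned.
- **Bed and tin:** the top view shows the bed touching the far stop block, with the tin standing inside its circle under the gauge.
- **Other things:** the spare tin and dish are where they were. The bottle was in place in the last scene and wrist views. In the very last top view the arm hid it, and the arm had passed above it.

**What disagreed**
- My first grasp closed just above the bar (opening 0). The fingertips sat about level with the TCP instead of 25 mm ahead of it, so I reopened and gripped 20 mm lower. Nothing was disturbed.
- The fixture position I worked out fits the final scene picture only to about 1 pixel (roughly 3 mm). The evidence that the bed is fully home is therefore the rise in force at the stop and the top view, not the measured position.

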